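# Sweep the slab clean and spray it for the next mix

## Robot

A 6-joint arm with a two-finger parallel gripper is mounted at the origin on the work surface. World frame = base frame: x ahead of the robot, y to its left, z up, the work surface at z = 0. Lengths are in m, angles in rad, forces in N, time in s.
With the tool pointing down it reaches from about 0.35 to 0.775 m from the base axis. Payload 5.5 kg.
Tool frame: the origin (TCP) lies at the very end of the fingers, on their centre line; the grasp point (between the pads) lies 19 mm behind it (grip_point_offset is the distance from the TCP to the grasp point, in m); z points along the fingers, y is the direction in which the jaws open and shut (so a half turn about z gives the same grasp; the last joint's range is limited). The gripper opens to 85 mm and grips with 20 to 120 N. Pads are 22 mm wide; open, the fingers measure 114 mm over their backs; the gripper's body (76 mm by 85 mm) begins 54 mm behind the grasp point. The pads swing forward as they close: fully open they stand 13 mm farther back than shut.
Start: joints at [0.996, 0.313, 0.046, 1.304, 0, 1.431], TCP at [0.242, 0.522, 0.231] pointing down, gripper open.
Joint ranges: [-2.76, 2.76], [-0.86, 1.69], [-1.03, 1.26], [-2.2, 2.34], [-1.47, 1.5], [-3.14, 3.14]. Speed limits (rad/s): [2.57, 2.57, 3.14, 3.14, 3.14, 3.14].

## Interface

Orientations are given as a unit quaternion [w, x, y, z].
In Python, from workcell import * gives the robot as it stands.
- The arm moves only by the shell command python3 -m crank 'ROWS' [OPENING] [FORCE]. ROWS is a JSON object of lists of equal length, an entry for each row: "travel": the shift along the tool's x, y, z in units of 40 mm (1.0 is 40 mm), a list of three; "turn": the turn about the tool's z in rad. In form: {"travel": [[x, y, z], ...], "turn": [turn, ...]}. A call has 1 to 5 rows; each row is the pose to reach, as a shift and turn from the pose commanded when the call began, along the tool's axes at that moment; what a row does not reach only later rows make up. A row lasts 1/12 s, in which the tool goes at most 41.7 mm and 7.16 degrees, less where a joint would pass 70% of its speed; a pose out of reach is approached as far as the arm can. A call with a gripper value outside its range is refused whole. OPENING is the finger opening in mm, from 0 to 85.4, set as the call begins (- or left out, the last holds). The fingers move at their own pace and stop on an object; FORCE is the grip in N (left out, the last holds). Time passes only in rows, so rows that repeat a pose let the fingers close. It gives the time, the measured TCP pose, the force and the opening at its end, in the units of the state.
- get_state(): the state, without advancing time (a new reading comes with each control period).
- read_camera(name): name is "side" or "top"; returns a dict with "image" (400x640x3 uint8, red, green, blue), "K" (3x3 intrinsics, pixels), "k1" (the pictures are not rectified: a ray, as slopes to the right and down, at radius r is drawn at 1 + k1 r^2 times it, then the intrinsics apply), "R" (3x3) and "t" (3): a world point X has camera coordinates R X + t. Camera axes: x right, y down, z forward; pixel columns grow to the right and rows downward; lengths in m; the calibration is good to about 2 mm. A picture is of the moment at which its call begins. There is no depth.
- hand_in(): hands the job in, once; it reports no verdict.
The state is a dict: "clock": time; "joint_pos": joint angles; "qvel": joint speeds; "tau": joint torques, N m; "tcp_pos": TCP position; "orientation": TCP orientation; "wrist_force": force on the tool from outside, world axes, zero at the start; "ft_torque": the same for the moment, N m; "finger_gap": finger opening in m.
Only numpy, scipy, OpenCV 4.12 (cv2) and the standard library are available. Lean on these libraries where they do the work, as an engineer would, in place of code of your own. Each camera call takes 0.05 s, during which the arm holds its last target. There are 200 camera calls.

## Task

Get the slab ready for the next mix: using the scraper block, not the fingers, sweep all four stone chips off the slab into the tray at its end, and only then press the spray can's cap right down, without ramming it, and let it spring back up. The scraper must end standing upright on its mat; leave everything else alone.

Things in the scene. Friction and masses are not known exactly. Their poses are not given: they have to be found in the camera images.
- station: Fixed green slab 150 mm (x) by 170 mm (y), top at 40 mm; lips 5 mm thick, 10 mm high on it along both x edges (140 mm clear between) and the +y end. Its -y end is open and drops into a joined aluminium tray, y -85 to -185 mm, 140 mm wide inside, floor at 6 mm, walls 50 mm tall. Origin: on the table under the slab's centre.
- scraper: Scraper block: black rubber foot 125 mm (x) by 34 mm (y) by 20 mm tall; red handle on top, 60 mm (x) by 24 mm (y), from 20 to 62 mm above the underside. Origin: centre of the underside. About 180 g. Sweep with a long side of the foot; grip the handle across its 24 mm.
- mat: Fixed blue mat, the scraper's place, 200 mm (its x) by 110 mm (its y), 4 mm thick. Origin: centre of its underside.
- stand: Fixed clamp stand with an upright red spray can (52 mm across), white cap 34 mm across on top. Base 90 x 90 x 10 mm; post 12 mm thick, 145 mm tall, at y = +41 mm. Origin: on the table, on the can's axis, z up along it. The can is clamped at a different height each time: the cap's top, when up, is 197 to 232 mm above the table.
- cap (a joint): Sprung white cap of the spray can, sliding straight down: 0 m when up, 0.008 m fully down. Its spring takes about 3 N to start and 10 N fully down; it comes back by itself.
- chip0: Loose yellow chip of dental stone, about 22 mm across and 12 mm tall. Origin: centre of its underside (as it stood at the start).
- chip1: Loose yellow chip of dental stone, about 22 mm across and 12 mm tall. Origin: centre of its underside (as it stood at the start).
- chip2: Loose yellow chip of dental stone, about 22 mm across and 12 mm tall. Origin: centre of its underside (as it stood at the start).
- chip3: Loose yellow chip of dental stone, about 22 mm across and 12 mm tall. Origin: centre of its underside (as it stood at the start).
- cast: Bystander: white plaster dental model, a low block 60 x 66 x 29 mm with a row of teeth. Loose; leave alone. Origin: centre of its underside.
- amber: Bystander: amber glass bottle with black cap, 56 mm across, 130 mm tall. Loose; leave alone. Origin: centre of its underside.
- bowl: Bystander: green mixing bowl, 110 mm across, 60 mm tall. Loose; leave alone. Origin: centre of its underside.
- jar: Bystander: small clear jar, 48 mm across, 60 mm tall. Loose; leave alone. Origin: centre of its underside.
- spatula: Bystander: hand spatula 180 mm long, lying flat. Loose; leave alone. Origin: centre of its underside.
- brush: Bystander: wooden brush 170 mm long, lying flat. Loose; leave alone. Origin: centre of its underside.

How it is judged:
By the outcome, as a careful person would: the job done as asked, in the order asked, and still so for the second after the job is handed in, with the robot touching nothing.
It also fails if it takes over 72 s, if anything falls off the work surface, if the arm or the gripper's body presses on something with over 40 N, if the wrist force passes 120 N, or if a joint passes its speed limit or range.

## Working session

There is one attempt and no reset: what is moved stays moved. The work goes in short steps, Python scripts to look and compute and a shell command to move; the robot and the scene stay as the last step left them, time stands still between calls to the robot, and variables do not carry over. Pictures are saved under pics/ and viewed, about 8 in all and at most 12, crops included, and the job is handed in when it is done.

```bash
mkdir -p pics; ls
python3 - <<'E'
from workcell import *
import cv2
s=get_state();print(s)
for n in("top","side"):
    c=read_camera(n);cv2.imwrite(f"pics/{n}0.png",c["image"][:,:,::-1]);print(n,c["K"],c["k1"],c["R"],c["t"])
E
```

```text
pics
{'clock': 0.0, 'joint_pos': array([ 9.96403324e-01,  3.13991749e-01,  4.49803661e-02,  1.30360971e+00,
       -2.54868044e-05,  1.43119458e+00]), 'qvel': array([ 0.00054783, -0.00022497, -0.00137151, -0.00038899,  0.00058561,
       -0.00193799]), 'tau': array([ 1.40153923e-03, -4.80630612e+01,  2.98531759e+01,  1.93793583e-02,
       -1.01185226e-04,  8.49734533e-06]), 'tcp_pos': array([0.24193587, 0.52105598, 0.23041437]), 'orientation': array([-3.06903140e-04,  2.15687183e-01,  9.76462087e-01, -8.59309363e-04]), 'wrist_force': array([ 1.3621958 , -0.28403725, -0.51807669]), 'ft_torque': array([ 0.08208326,  0.01917687, -0.00127785]), 'finger_gap': 0.08539475479525521}
top [[370.63976044   0.         321.68241209]
 [  0.         370.63976044 195.90573753]
 [  0.           0.           1.        ]] -0.010089516057653005 [[ 0.00997645 -0.99982451  0.01585612]
 [-0.99128155 -0.01197214 -0.13121569]
 [ 0.1313825  -0.01440881 -0.99122703]] [8.45077520e-04 5.19379971e-01 1.13039975e+00]
side [[396.53026703   0.         317.23922953]
 [  0.         396.53026703 198.19348006]
 [  0.           0.           1.        ]] -0.09668738339137697 [[ 0.69739683 -0.7166303   0.00886958]
 [-0.37829483 -0.37859682 -0.84472331]
 [ 0.60871231  0.58575204 -0.53512977]] [-0.35769317  0.33581573  0.80578907]
```

View pics/top0.png

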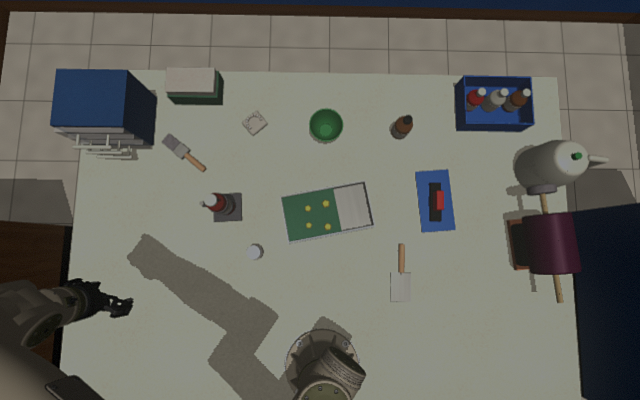

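View pics/side0.png

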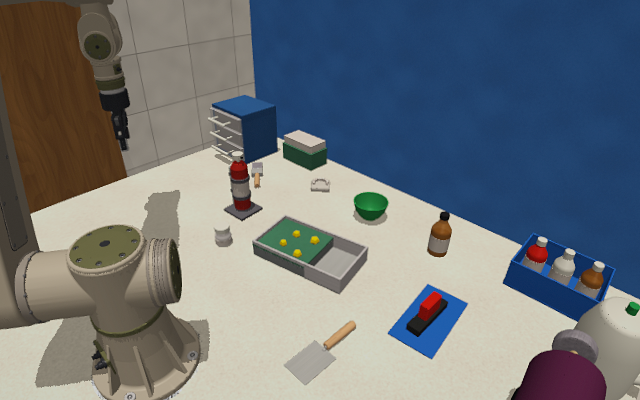

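Run:
```python
import cv2,numpy as np
t=cv2.imread("pics/top0.png");s=cv2.imread("pics/side0.png")
def c(i,x,y,w,h,k):
    o=cv2.resize(i[y:y+h,x:x+w],None,fx=k,fy=k,interpolation=cv2.INTER_CUBIC)
    for j in range(0,w,10): cv2.putText(o,str(x+j),(j*k,8),0,.3,(255,255,255),1); cv2.line(o,(j*k,10),(j*k,14),(255,255,255),1)
    for j in range(10,h,10): cv2.putText(o,str(y+j),(0,j*k),0,.3,(255,255,255),1);cv2.line(o,(18,j*k),(22,j*k),(255,255,255),1)
    return o
r1=np.hstack([c(t,275,177,105,70,5),c(t,410,167,54,70,5)])
r2=np.hstack([c(t,195,185,55,45,5),c(s,220,148,50,45,5),c(s,385,280,54,45,5)])
w=max(r1.shape[1],r2.shape[1]);p=lambda a:cv2.copyMakeBorder(a,0,0,0,w-a.shape[1],0)
cv2.imwrite("pics/crop1.png",np.vstack([p(r1),p(r2)]))
```

```text
(no output)
```

View pics/crop1.png

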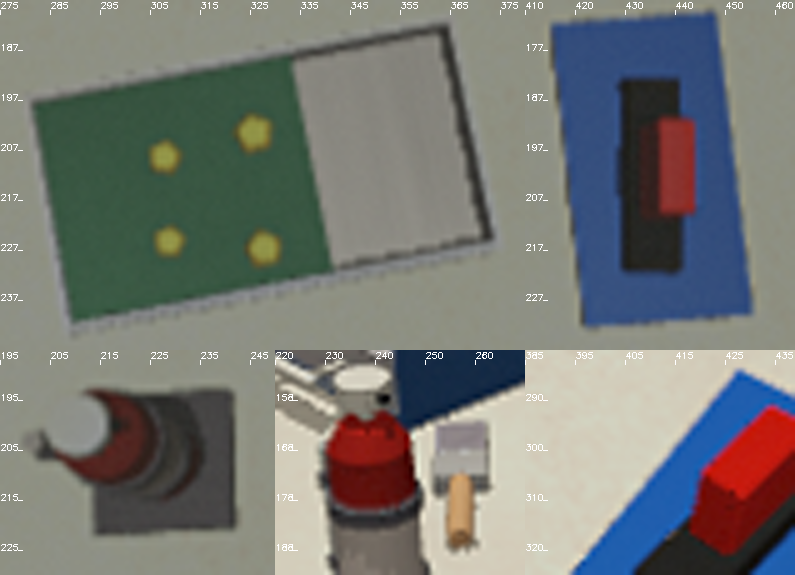

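```bash
cat > h.py <<'E'
from workcell import *
import numpy as np, cv2
from scipy.optimize import least_squares
from scipy.spatial.transform import Rotation as Ro
T=dict(K=np.array([[370.63976044,0,321.68241209],[0,370.63976044,195.90573753],[0,0,1]]),k1=-0.010089516057653005,R=np.array([[0.00997645,-0.99982451,0.01585612],[-0.99128155,-0.01197214,-0.13121569],[0.1313825,-0.01440881,-0.99122703]]),t=np.array([8.45077520e-04,5.19379971e-01,1.13039975]))
S=dict(K=np.array([[396.53026703,0,317.23922953],[0,396.53026703,198.19348006],[0,0,1]]),k1=-0.09668738339137697,R=np.array([[0.69739683,-0.7166303,0.00886958],[-0.37829483,-0.37859682,-0.84472331],[0.60871231,0.58575204,-0.53512977]]),t=np.array([-0.35769317,0.33581573,0.80578907]))
def proj(c,X):
    p=np.atleast_2d(X)@c["R"].T+c["t"];q=p[:,:2]/p[:,2:];q=q*(1+c["k1"]*(q**2).sum(1,keepdims=True))
    return q@c["K"][:2,:2].T+c["K"][:2,2]
def onplane(c,uv,z):
    return least_squares(lambda a:(proj(c,[a[0],a[1],z])[0]-uv),[.4,0]).x
def tri(a,b):
    r=least_squares(lambda X:np.r_[proj(T,X)[0]-a,proj(S,X)[0]-b],[.4,0,.1]);return r.x,r.fun
def place(p,loc): # p=(x,y,yaw), loc Nx3
    return Ro.from_euler('z',p[2]).apply(loc)+[p[0],p[1],0]
def fit(c,loc,uv,g=(.4,0,0)):
    r=least_squares(lambda p:(proj(c,place(p,np.array(loc)))-uv).ravel(),g);return r.x,np.abs(r.fun).max()
def go(x,y,z,yaw=None):
    """print travel/turn to world TCP target; yaw = world direction of tool y axis (mod pi)"""
    s=get_state();w,a,b,c=s["orientation"];R=Ro.from_quat([a,b,c,w])
    d=R.inv().apply(np.array([x,y,z])-s["tcp_pos"])/.04
    ty=R.apply([0,1,0]);cur=np.arctan2(ty[1],ty[0])
    tr=None if yaw is None else -((yaw-cur+np.pi/2)%np.pi-np.pi/2)
    print("clk",round(s["clock"],2),"tcp",s["tcp_pos"].round(4),"yawY",round(cur,3),"F",s["wrist_force"].round(1),"gap",round(s["finger_gap"],4),"-> travel",d.round(3),"turn",tr,"j",s["joint_pos"].round(2))
E
python3 - <<'E'
from h import *
P=lambda X,Y:(275+X/5,177+Y/5); M=lambda X,Y:(410+(X-525)/5,167+Y/5); D=lambda X,Y:(195+X/5,185+(Y-350)/5)
st,e=fit(T,[[75,85,50],[-75,85,50],[75,-185,50],[-75,-185,50]]*np.array(.001),[P(32,100),P(70,325),P(445,25),P(493,240)]);print("station",st,e)
st2,e=fit(T,[[75,-85,50],[-75,-85,40]]*np.array(.001),[P(291,60),P(333,270)],st);print(st2)
ft,e=fit(T,[[62.5,17,24],[62.5,-17,24],[-62.5,-17,24],[-62.5,17,24]]*np.array(.001),[M(622,79),M(679,79),M(681,271),M(622,271)]);print("foot",ft,e)
hd,e=fit(T,[[30,12,66],[30,-12,66],[-30,-12,66],[-30,12,66]]*np.array(.001),[M(659,118),M(694,118),M(694,214),M(658,213)]);print("handle",hd,e)
mt,e=fit(T,[[100,55,4],[100,-55,4],[-100,-55,4],[-100,55,4]]*np.array(.001),[M(550,25),M(715,10),M(752,314),M(582,326)]);print("mat",mt,e)
sd,e=fit(T,[[45,-45,10],[-45,-45,10],[-45,45,10]]*np.array(.001),[D(235,388),D(236,527),D(94,534)],(.4,.3,0));print("stand",sd,e)
print("cap",tri(D(78,425),(237.4,153.8)))
R=Ro.from_euler('z',st[2])
for q in[(165,157),(254,132),(169,241),(264,248)]:
    w=np.r_[onplane(T,P(*q),.052),0];print("chip",w,R.inv().apply(w-[st[0],st[1],0]))
print("jar",onplane(T,(254,252),.06),"bowl",onplane(T,(326,125),.05))
go(.4,0,.2,0)
E
```

```text
station [0.45985158 0.03838285 0.20092983] 2.402381874026929
[0.45742097 0.04082046 0.20621633]
foot [ 0.5059427  -0.35499602 -0.02322053] 0.5911090423043674
handle [ 0.50648886 -0.35712056 -0.03291665] 0.4132442657592037
mat [ 0.51305213 -0.36079831  0.08518018] 0.6600025287947346
stand [0.48321862 0.30444353 0.05124299] 0.18234409310500155
cap (array([0.48325075, 0.30578636, 0.20018661]), array([ 0.14967805, -0.20315625, -0.28129907,  0.00814573]))
chip [0.47767878 0.04856235 0.        ] [0.01950017 0.00641673 0.        ]
chip [ 0.49380719 -0.00611228  0.        ] [ 0.02439212 -0.05037684  0.        ]
chip [0.42607944 0.0453523  0.        ] [-0.03170172  0.0135695   0.        ]
chip [ 0.42243054 -0.0128458   0.        ] [-0.04689243 -0.04272949  0.        ]
jar [0.34345493 0.20862769] bowl [ 0.74496186 -0.00466759]
clk 0.1 tcp [0.242  0.5211 0.2305] yawY 1.136 F [ 0.5 -0.6 -1. ] gap 0.0855 -> travel [ -9.071 -10.151   0.776] turn 1.1360244310081324 j [1.   0.31 0.05 1.3  0.   1.43]
```

Run:
```python
from h import *
P=lambda X,Y:(275+X/5,177+Y/5)
A=lambda l:np.array(l)*.001
st,e=fit(T,A([[70,80,40],[-70,80,40],[70,-85,40],[-70,-85,40]]),[P(32,100),P(70,322),P(291,60),P(333,270)]);print(st,e)
ims=[]
for c,n,x,y,w,h,k in((T,"top",275,174,105,75,7),(S,"side",245,210,130,85,6)):
    im=cv2.imread(f"pics/{n}0.png")[y:y+h,x:x+w];im=cv2.resize(im,None,fx=k,fy=k,interpolation=cv2.INTER_CUBIC)
    for l,col in(([[70,80,40],[-70,80,40],[-70,-85,40],[70,-85,40]],(255,255,255)),([[75,85,50],[-75,85,50],[-75,-185,50],[75,-185,50]],(255,0,255))):
        q=((proj(c,place(st,A(l)))-[x,y]+.5)*k).astype(np.int32);cv2.polylines(im,[q],True,col,1)
    ims.append(im)
R=Ro.from_euler('z',st[2])
for q in[(165,157),(254,132),(169,241),(264,248)]:
    w=np.r_[onplane(T,P(*q),.052),0];print("chip",w,R.inv().apply(w-[st[0],st[1],0]))
cv2.imwrite("pics/ov1.png",np.vstack([cv2.copyMakeBorder(ims[0],0,0,0,780-735,0)[100:],ims[1]])[:935])
cv2.imwrite("pics/ov1.png",cv2.resize(cv2.imread("pics/ov1.png"),(800,935))[:600] if 0 else ims[0]);cv2.imwrite("pics/ov2.png",ims[1])
```

```text
[0.45976252 0.04063662 0.19054732] 1.1783851400118408
chip [0.47767878 0.04856235 0.        ] [0.01909309 0.004389   0.        ]
chip [ 0.49380719 -0.00611228  0.        ] [ 0.02457442 -0.05235072  0.        ]
chip [0.42607944 0.0453523  0.        ] [-0.03218031  0.01100978  0.        ]
chip [ 0.42243054 -0.0128458   0.        ] [-0.04678568 -0.04544388  0.        ]
```

View pics/ov1.png

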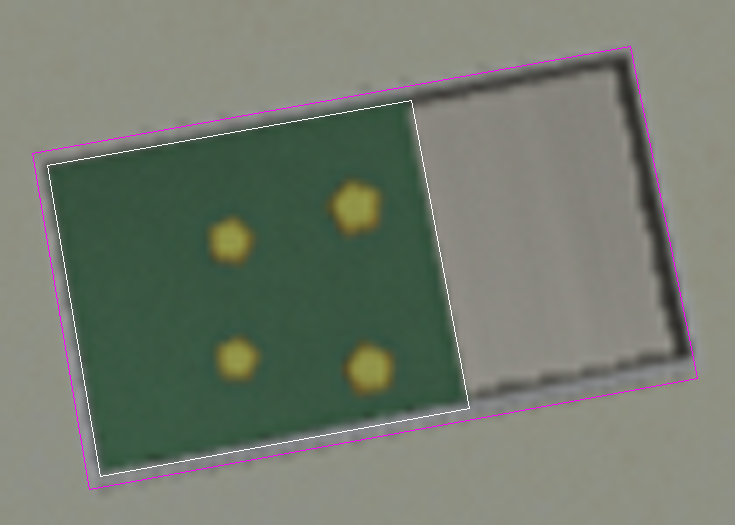

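View pics/ov2.png

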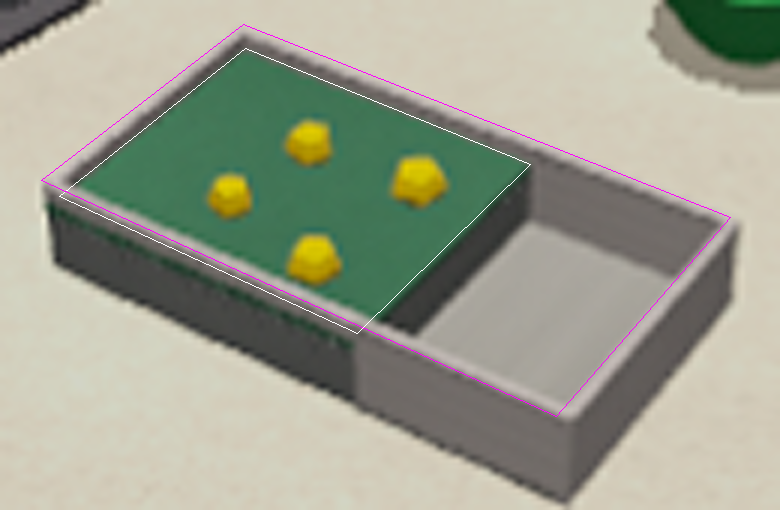

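```bash
cat > m.py <<'E'
from h import *
A=lambda l:np.array(l)*.001
def C(x,y,k):return lambda X,Y:((X+.5)/k-.5+x,(Y+.5)/k-.5+y)
P5=C(275,177,5);P=C(275,174,7);Q=C(245,210,6);M=lambda X,Y:C(410,167,5)(X-525,Y);D=lambda X,Y:C(195,185,5)(X,Y-350);SC=lambda X,Y:C(220,148,5)(X-275,Y-350);SM=lambda X,Y:C(385,280,5)(X-525,Y-350)
def fit2(l1,u1,l2,u2,g):
    r=least_squares(lambda p:np.r_[(proj(T,place(p,A(l1)))-u1).ravel(),(proj(S,place(p,A(l2)))-u2).ravel()],g);return r.x,r.fun.round(1)
if __name__=="__main__":
    st=fit2([[70,80,40],[70,-85,40],[-70,-85,40]],[P(48,165),P(412,101),P(466,402)],[[75,85,50],[-75,85,50],[75,-190,50],[-75,-190,50]],[Q(246,30),Q(43,183),Q(738,226),Q(568,415)],(.46,.04,.19));print("station",*st);st=st[0]
    print("topgreen only",fit(T,A([[70,80,40],[-70,80,40],[70,-85,40],[-70,-85,40]]),[P(48,165),P(102,470),P(412,101),P(466,402)],st))
    print("foot",fit(T,A([[62.5,17,24],[62.5,-17,24],[-62.5,-17,24],[-62.5,17,24]]),[M(622,79),M(679,79),M(681,271),M(622,271)]))
    print("handle",fit(T,A([[30,12,66],[30,-12,66],[-30,-12,66],[-30,12,66]]),[M(659,118),M(694,118),M(694,214),M(658,213)]))
    print("mat",fit(T,A([[100,55,4],[100,-55,4],[-100,-55,4],[-100,55,4]]),[M(550,25),M(715,10),M(752,314),M(582,326)]))
    print("stand",fit(T,A([[45,-45,10],[-45,-45,10],[-45,45,10]]),[D(235,388),D(236,527),D(94,534)],(.4,.3,0)))
    print("cap",tri(D(78,425),SC(362,379)))
    # handle top corners seen by side cam: top face left corner and bottom of the near end
    print("handle left corner side", [onplane(S,SM(*q),.066) for q in((705,470),(738,495),(773,405))])
    R=Ro.from_euler('z',st[2])
    for q in[(230,241),(356,207),(237,358),(370,369)]:
        w=np.r_[onplane(T,P(*q),.052),0];print("chip",R.inv().apply(w-[st[0],st[1],0]).round(3))
E
python3 m.py
```

```text
station [0.46009782 0.04034208 0.19149018] [ 0.  -0.1 -0.1 -0.3  0.6  0.8 -0.5 -1.  -0.1 -0.5  0.4 -0.8 -0.   0.9]
topgreen only (array([0.46096174, 0.04069973, 0.19054089]), np.float64(0.5562703578509911))
foot (array([ 0.50720922, -0.35375319, -0.02308246]), np.float64(0.5916272090602206))
handle (array([ 0.50771171, -0.3559233 , -0.03278709]), np.float64(0.41282097574332965))
mat (array([ 0.51434117, -0.35953337,  0.08528591]), np.float64(0.650595744497025))
stand (array([0.4844776 , 0.30576671, 0.05136083]), np.float64(0.1789285537828107))
cap (array([0.48372118, 0.30703146, 0.20093925]), array([ 0.01273804, -0.01729537, -0.02397578,  0.00068889]))
handle left corner side [array([ 0.4785421 , -0.34884903]), array([ 0.4760474 , -0.36720218]), array([ 0.53430339, -0.35014634])]
chip [0.02  0.006 0.   ]
chip [ 0.025 -0.051  0.   ]
chip [-0.031  0.012  0.   ]
chip [-0.046 -0.044  0.   ]
```

```bash
python3 -c "
from h import *
go(.507,-.355,.2,1.543)"
```

```text
clk 0.1 tcp [0.242  0.5211 0.2305] yawY 1.136 F [ 0.5 -0.6 -1. ] gap 0.0855 -> travel [-15.236 -17.073   0.786] turn -0.4069755689918675 j [1.   0.31 0.05 1.3  0.   1.43]
```

```bash
python3 -m crank '{"travel": [[-0.4,-0.45,0],[-1,-1.1,0],[-1.6,-1.8,0],[-2.3,-2.6,0],[-3,-3.4,0]], "turn": [0,0,0,0,0]}' 70
python3 -m crank '{"travel": [[-0.6,-0.7,0],[-1.2,-1.4,0],[-1.8,-2.1,0],[-2.4,-2.8,0],[-3,-3.4,0]], "turn": [0,0,0,0,0]}'
python3 -m crank '{"travel": [[-0.6,-0.7,0],[-1.2,-1.4,0],[-1.8,-2.1,0],[-2.4,-2.8,0],[-3,-3.4,0]], "turn": [0,0,0,0,0]}'
python3 -m crank '{"travel": [[-0.6,-0.7,0],[-1.2,-1.4,0],[-1.8,-2.1,0],[-2.4,-2.8,0],[-3,-3.4,0]], "turn": [0,0,0,0,0]}'
python3 -c "
from h import *
go(.507,-.355,.2,1.543)"
```

```text
clock: 0.52
tcp_pos: [0.293, 0.3477, 0.2307]
orientation: [-0.0, 0.215, 0.977, -0.0]
wrist_force: [0.1, -0.6, 0.8]
finger_gap: 0.0698
clock: 0.93
tcp_pos: [0.3442, 0.1734, 0.2311]
orientation: [-0.0, 0.216, 0.976, -0.0]
wrist_force: [0.6, -0.5, 0.7]
finger_gap: 0.0701
clock: 1.35
tcp_pos: [0.396, -0.0005, 0.2312]
orientation: [-0.0, 0.216, 0.976, -0.0]
wrist_force: [0.7, 0.8, -0.2]
finger_gap: 0.0703
clock: 1.77
tcp_pos: [0.4476, -0.1745, 0.2309]
orientation: [-0.0, 0.216, 0.976, 0.0]
wrist_force: [0.2, 1.1, -0.3]
finger_gap: 0.0702
clk 1.77 tcp [ 0.4476 -0.1745  0.2309] yawY 1.135 F [ 0.2  1.1 -0.3] gap 0.0702 -> travel [-3.25  -3.463  0.771] turn -0.4081131485426803 j [-0.54  0.13 -0.19  1.25 -0.   -0.1 ]
```

```bash
python3 -m crank '{"travel": [[-0.65,-0.7,0],[-1.3,-1.4,0],[-1.95,-2.1,0],[-2.6,-2.8,0.4],[-3.25,-3.46,0.77]], "turn": [-0.08,-0.16,-0.24,-0.33,-0.41]}'
python3 -m crank '{"travel": [[0,0,0.5],[0,0,1.2],[0,0,1.5],[0,0,1.5]], "turn": [0,0,0,0]}'
python3 - <<'E'
from h import *
go(.507,-.355,.03,1.543)
o=[]
for n,x,y,w,h in(("top",400,150,80,100),("side",370,230,120,120)):
    im=read_camera(n)["image"][:,:,::-1];cv2.imwrite(f"pics/{n}1.png",im)
    o.append(cv2.resize(im[y:y+h,x:x+w],(w*480//h if n=="side" else 384,480),interpolation=cv2.INTER_CUBIC))
cv2.imwrite("pics/g1.png",np.hstack(o)[:, :800])
E
```

```text
clock: 2.18
tcp_pos: [0.5081, -0.3551, 0.2003]
orientation: [0.001, 0.01, 1.0, -0.0]
wrist_force: [0.2, 0.8, -0.7]
finger_gap: 0.0697
clock: 2.52
tcp_pos: [0.5053, -0.3511, 0.1358]
orientation: [-0.003, 0.013, 1.0, 0.003]
wrist_force: [0.1, 0.3, -1.0]
finger_gap: 0.0703
clk 2.52 tcp [ 0.5053 -0.3511  0.1358] yawY 1.545 F [ 0.1  0.3 -1. ] gap 0.0703 -> travel [-0.062 -0.11   2.643] turn 0.002327050261500263 j [-0.74  0.44 -0.01  1.13  0.   -0.71]
```

View pics/g1.png

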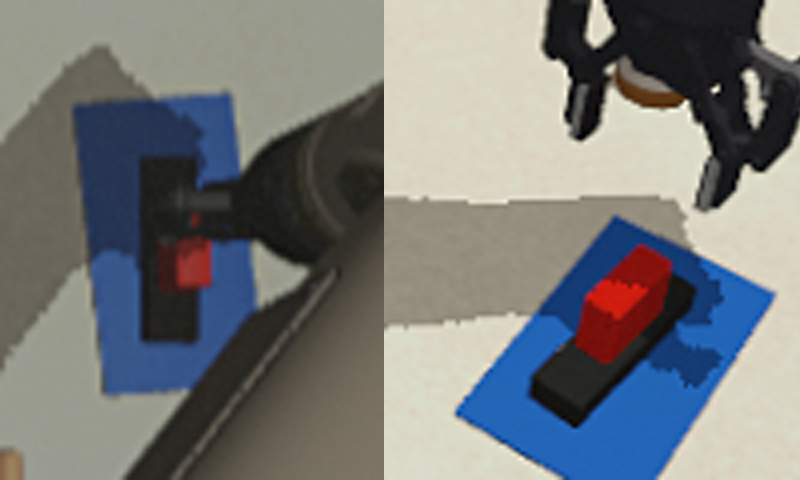

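```bash
python3 -m crank '{"travel": [[0,0,0.3],[0,0,0.9],[0,0,1.5],[0,0,1.8],[0,0,1.8]], "turn": [0,0,0,0,0]}' 60
python3 -m crank '{"travel": [[0,0,0],[0,0,0]], "turn": [0,0]}'
python3 -c "
from h import *
go(.507,-.355,.03,1.543)"
```

```text
clock: 3.03
tcp_pos: [0.5068, -0.3516, 0.0671]
orientation: [-0.001, 0.012, 1.0, 0.001]
wrist_force: [-0.1, 0.7, 0.2]
finger_gap: 0.0602
clock: 3.2
tcp_pos: [0.5087, -0.3535, 0.0707]
orientation: [0.001, 0.012, 1.0, -0.001]
wrist_force: [0.0, 0.4, 0.3]
finger_gap: 0.0603
clk 3.2 tcp [ 0.5087 -0.3535  0.0707] yawY 1.546 F [0.  0.4 0.3] gap 0.0603 -> travel [ 0.045 -0.035  1.016] turn 0.0031865532342512104 j [-0.74  0.48 -0.1   0.98  0.   -0.71]
```

```bash
python3 -m crank '{"travel": [[0,0,0.2],[0,0,0.5],[0,0,0.8],[0,0,0.95],[0,0,0.97]], "turn": [0,0,0,0,0]}'
python3 -m crank '{"travel": [[0,0,0],[0,0,0],[0,0,0],[0,0,0],[0,0,0]], "turn": [0,0,0,0,0]}' 15 60
python3 -m crank '{"travel": [[0,0,0],[0,0,0],[0,0,0],[0,0,0]], "turn": [0,0,0,0]}'
python3 -c "
from h import *
go(.507,-.355,.03,1.543)"
```

```text
clock: 3.62
tcp_pos: [0.5071, -0.3523, 0.0289]
orientation: [-0.0, 0.012, 1.0, 0.0]
wrist_force: [-1.2, 0.6, 0.3]
finger_gap: 0.0601
clock: 4.03
tcp_pos: [0.5083, -0.3534, 0.0308]
orientation: [0.001, 0.012, 1.0, -0.001]
wrist_force: [0.3, 0.1, 4.0]
finger_gap: 0.0234
clock: 4.37
tcp_pos: [0.5083, -0.3535, 0.0308]
orientation: [0.001, 0.012, 1.0, -0.001]
wrist_force: [-0.3, -1.5, 6.1]
finger_gap: 0.0233
clk 4.37 tcp [ 0.5083 -0.3535  0.0308] yawY 1.546 F [-0.3 -1.5  6.1] gap 0.0233 -> travel [ 0.032 -0.039  0.02 ] turn 0.002927060928250347 j [-0.74  0.52 -0.15  0.9  -0.   -0.71]
```

```bash
python3 -m crank '{"travel": [[0,0,-0.1],[0,0,-0.4],[0,0,-0.9],[0,0,-1.5],[0,0,-2]], "turn": [0,0,0,0,0]}'
python3 -m crank '{"travel": [[0,0,-0.5],[0,0,-0.8],[0,0,-1],[0,0,-1],[0,0,-1]], "turn": [0,0,0,0,0]}'
python3 -c "
from h import *
go(.4504,.0915,.15,1.762)"
```

```text
clock: 4.78
tcp_pos: [0.5068, -0.3519, 0.1099]
orientation: [-0.001, 0.012, 1.0, 0.001]
wrist_force: [1.1, -0.8, -2.8]
finger_gap: 0.0234
clock: 5.2
tcp_pos: [0.5073, -0.3524, 0.1491]
orientation: [-0.0, 0.012, 1.0, 0.0]
wrist_force: [0.3, -0.1, -2.3]
finger_gap: 0.0231
clk 5.2 tcp [ 0.5073 -0.3524  0.1491] yawY 1.546 F [ 0.3 -0.1 -2.3] gap 0.0231 -> travel [ 1.696 11.058 -0.014] turn -0.2159465503807121 j [-0.74  0.43  0.01  1.16  0.   -0.71]
```

```bash
python3 -m crank '{"travel": [[0.05,0.3,0],[0.15,1,0],[0.27,1.8,0],[0.4,2.6,0],[0.52,3.4,0]], "turn": [0,0,0,0,0]}'
python3 -m crank '{"travel": [[0.12,0.8,0],[0.25,1.6,0],[0.37,2.4,0],[0.5,3.2,0],[0.62,4,0]], "turn": [0,0,0,0,0]}'
python3 -m crank '{"travel": [[0.12,0.8,0],[0.25,1.6,0],[0.37,2.4,0],[0.47,3.1,0],[0.53,3.5,0]], "turn": [-0.04,-0.09,-0.14,-0.18,-0.216]}'
python3 -m crank '{"travel": [[0,0,0],[0,0,0],[0,0,0]], "turn": [0,0,0]}'
python3 - <<'E'
from h import *
go(.4504,.0915,.15,1.762)
im=read_camera("side")["image"][:,:,::-1];cv2.imwrite("pics/s2.png",im);cv2.imwrite("pics/s2c.png",cv2.resize(im[130:300,220:400],None,fx=3.5,fy=3.5,interpolation=cv2.INTER_CUBIC))
E
```

```text
clock: 5.62
tcp_pos: [0.4883, -0.2136, 0.148]
orientation: [-0.001, 0.013, 1.0, 0.001]
wrist_force: [-0.4, 0.3, -1.5]
finger_gap: 0.0237
clock: 6.03
tcp_pos: [0.4671, -0.0532, 0.1484]
orientation: [-0.001, 0.012, 1.0, 0.001]
wrist_force: [0.3, -0.7, -1.4]
finger_gap: 0.0233
clock: 6.45
tcp_pos: [0.4488, 0.0879, 0.1484]
orientation: [-0.002, -0.098, 0.995, 0.001]
wrist_force: [0.2, 0.3, -2.3]
finger_gap: 0.0236
clock: 6.7
tcp_pos: [0.4507, 0.0847, 0.149]
orientation: [-0.001, -0.095, 0.995, -0.0]
wrist_force: [-0.0, 0.0, -2.0]
finger_gap: 0.023
clk 6.7 tcp [0.4507 0.0847 0.149 ] yawY 1.762 F [-0.  0. -2.] gap 0.023 -> travel [-0.024  0.168 -0.026] turn -0.00023030354739050907 j [ 0.01  0.14 -0.39  1.05 -0.   -0.18]
```

View pics/s2c.png

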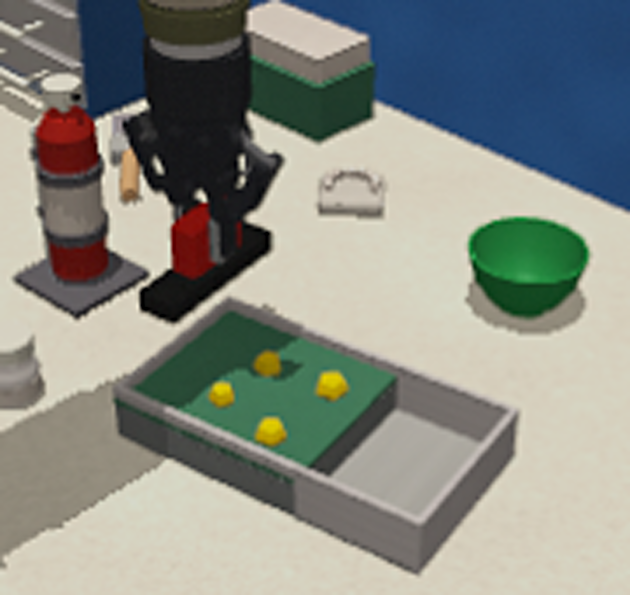

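Run:
```python
from m import *
p=(.4507,.0847,.191)
print(((proj(S,place(p,A([[-62.5,17,142.2],[-62.5,-17,142.2],[62.5,-17,142.2],[-62.5,-17,122.2],[62.5,-17,122.2]])))-[220,130]+.5)*3.5-.5).round())
```

```text
[[136. 289.]
 [172. 303.]
 [272. 228.]
 [173. 326.]
 [273. 249.]]
```

```bash
python3 -m crank '{"travel": [[0,0.1,0.2],[0,0.15,0.7],[0,0.15,1.2],[0,0.15,1.5],[0,0.15,1.5]], "turn": [0,0,0,0,0]}'
python3 -m crank '{"travel": [[0,0,0.1],[0,0,0.25],[0,0,0.4],[0,0,0.4],[0,0,0.4]], "turn": [0,0,0,0,0]}'
python3 -c "
from h import *
go(.4504,.0915,.0678,1.762)"
```

```text
clock: 7.17
tcp_pos: [0.448, 0.09, 0.0866]
orientation: [-0.003, -0.094, 0.996, 0.0]
wrist_force: [0.3, -0.4, -2.1]
finger_gap: 0.023
clock: 7.58
tcp_pos: [0.4504, 0.0907, 0.0736]
orientation: [-0.0, -0.095, 0.995, 0.0]
wrist_force: [0.3, -0.4, -1.9]
finger_gap: 0.0232
clk 7.58 tcp [0.4504 0.0907 0.0736] yawY 1.762 F [ 0.3 -0.4 -1.9] gap 0.0232 -> travel [-0.004  0.02   0.146] turn -0.00018080399304021277 j [ 0.02  0.21 -0.51  0.86  0.   -0.17]
```

```bash
for i in 1 2 3 4 5; do echo; done >/dev/null
python3 -m crank '{"travel": [[0,0,0.05],[0,0,0.1],[0,0,0.1]], "turn": [0,0,0]}' | egrep 'pos|force'
python3 -m crank '{"travel": [[0,0,0.025],[0,0,0.025]], "turn": [0,0]}'| egrep 'pos|force'
python3 -m crank '{"travel": [[0,0,0.025],[0,0,0.025]], "turn": [0,0]}'| egrep 'pos|force'
```

```text
tcp_pos: [0.4504, 0.0908, 0.0696]
wrist_force: [-0.5, 0.1, -2.2]
tcp_pos: [0.4505, 0.0908, 0.0686]
wrist_force: [-0.5, -1.3, -2.7]
tcp_pos: [0.4504, 0.0907, 0.0676]
wrist_force: [0.4, 0.7, -2.4]
```

```bash
python3 -m crank '{"travel": [[0,0,0.02],[0,0,0.02]], "turn": [0,0]}'| egrep 'pos|force'
python3 -m crank '{"travel": [[0,0,0.02],[0,0,0.02]], "turn": [0,0]}'| egrep 'pos|force'
```

```text
tcp_pos: [0.4505, 0.0907, 0.0668]
wrist_force: [0.7, 0.0, -1.7]
tcp_pos: [0.4505, 0.0907, 0.0667]
wrist_force: [-1.8, -0.2, 3.2]
```

```bash
python3 -m crank '{"travel": [[0,0,-0.02],[0,-0.1,-0.02],[0,-0.25,-0.02],[0,-0.4,-0.02],[0,-0.6,-0.02]], "turn": [0,0,0,0,0]}' | egrep 'pos|force'
python3 -m crank '{"travel": [[0,-0.2,0],[0,-0.4,0],[0,-0.6,0],[0,-0.8,0],[0,-1,0]], "turn": [0,0,0,0,0]}'| egrep 'pos|force'
python3 - <<'E'
from h import *
go(.4504,.0915,.0678,1.762)
o=[]
for n,x,y,w,h in(("top",270,165,120,90),("side",240,190,140,105)):
    im=read_camera(n)["image"][:,:,::-1];o.append(cv2.resize(im[y:y+h,x:x+w],(400,300),interpolation=cv2.INTER_CUBIC))
cv2.imwrite("pics/sw1.png",np.hstack(o))
E
```

```text
tcp_pos: [0.4551, 0.0667, 0.0668]
wrist_force: [0.3, 1.0, -1.4]
tcp_pos: [0.4627, 0.0269, 0.0668]
wrist_force: [-0.3, 0.7, -1.9]
clk 9.33 tcp [0.4627 0.0269 0.0668] yawY 1.762 F [-0.3  0.7 -1.9] gap 0.0234 -> travel [-0.003  1.644 -0.024] turn -0.000423298810189765 j [-0.12  0.22 -0.51  0.84  0.   -0.31]
```

View pics/sw1.png

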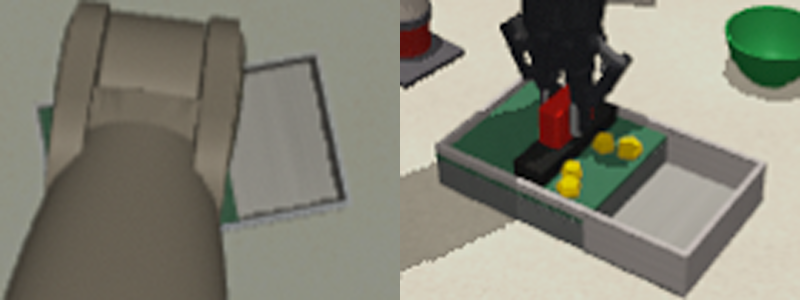

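```bash
python3 -m crank '{"travel": [[0,-0.2,0],[0,-0.4,0],[0,-0.6,0],[0,-0.8,0],[0,-1,0]], "turn": [0,0,0,0,0]}'| egrep 'pos|force'
python3 -m crank '{"travel": [[0,-0.2,0],[0,-0.4,0],[0,-0.6,0],[0,-0.8,0],[0,-1,0]], "turn": [0,0,0,0,0]}'| egrep 'pos|force'
python3 -m crank '{"travel": [[0,0,0],[0,0,0]], "turn": [0,0]}'| egrep 'pos|force'
python3 - <<'E'
from h import *
go(.4504,.0915,.0678,1.762)
o=[]
for n,x,y,w,h in(("top",270,165,120,90),("side",240,190,140,105)):
    im=read_camera(n)["image"][:,:,::-1];o.append(cv2.resize(im[y:y+h,x:x+w],(400,300),interpolation=cv2.INTER_CUBIC))
cv2.imwrite("pics/sw2.png",np.hstack(o))
E
```

```text
tcp_pos: [0.4703, -0.0122, 0.0668]
wrist_force: [-0.1, 1.2, -2.1]
tcp_pos: [0.478, -0.0515, 0.0669]
wrist_force: [0.2, -0.1, -2.5]
tcp_pos: [0.4779, -0.0511, 0.0669]
wrist_force: [0.2, 1.2, -1.7]
clk 10.43 tcp [ 0.4779 -0.0511  0.0669] yawY 1.761 F [ 0.2  1.2 -1.7] gap 0.0233 -> travel [ 1.000e-03  3.631e+00 -2.300e-02] turn -0.001018005698462554 j [-0.27  0.25 -0.47  0.85  0.   -0.46]
```

View pics/sw2.png

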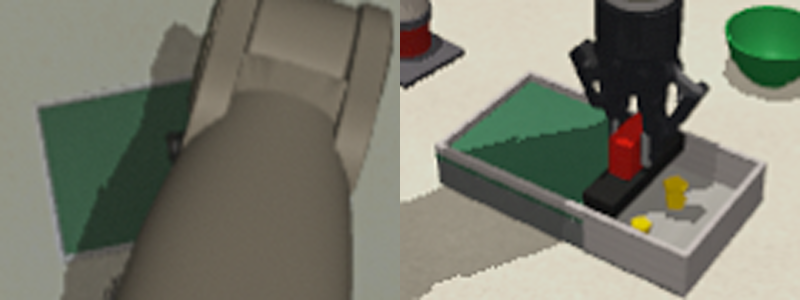

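```bash
python3 -m crank '{"travel": [[0,0,-0.2],[0,0,-0.6],[0,0,-1.2],[0,0,-1.7],[0,0,-2]], "turn": [0,0,0,0,0]}'| egrep 'pos|force'
python3 -m crank '{"travel": [[0,0,0],[0,0,0]], "turn": [0,0]}'| egrep 'pos|force'
python3 -c "
from h import *
go(.511,-.357,.15,1.571)"
```

```text
tcp_pos: [0.4786, -0.0504, 0.1497]
wrist_force: [0.5, 0.2, -1.2]
tcp_pos: [0.4783, -0.0504, 0.1477]
wrist_force: [-0.7, 1.0, -2.5]
clk 11.12 tcp [ 0.4783 -0.0504  0.1477] yawY 1.763 F [-0.7  1.  -2.5] gap 0.0236 -> travel [ 0.659 -7.679 -0.052] turn 0.19160542993137297 j [-0.27  0.18 -0.35  1.05  0.   -0.46]
```

```bash
python3 -m crank '{"travel": [[0.03,-0.3,0],[0.09,-1,0],[0.15,-1.8,0],[0.22,-2.6,0],[0.3,-3.4,0]], "turn": [0,0,0,0,0]}'| egrep 'pos|force'
python3 -m crank '{"travel": [[0.07,-0.8,0],[0.14,-1.6,0],[0.21,-2.4,0],[0.28,-3.2,0],[0.33,-3.8,0]], "turn": [0,0,0,0.05,0.1]}'| egrep 'pos|force'
python3 -m crank '{"travel": [[0,-0.3,0],[0,-0.45,0],[0,-0.45,0],[0,-0.45,0]], "turn": [0.05,0.09,0.09,0.09]}'| egrep 'pos|force'
python3 - <<'E'
from h import *
go(.511,-.357,.034,1.571)
o=[]
for n,x,y,w,h in(("top",270,165,120,90),("side",240,190,140,105)):
    im=read_camera(n)["image"][:,:,::-1];o.append(cv2.resize(im[y:y+h,x:x+w],(400,300),interpolation=cv2.INTER_CUBIC))
cv2.imwrite("pics/sw3.png",np.hstack(o))
E
```

```text
tcp_pos: [0.4911, -0.1877, 0.1455]
wrist_force: [1.0, 0.1, -1.4]
tcp_pos: [0.5068, -0.341, 0.1449]
wrist_force: [0.5, -0.2, -1.6]
tcp_pos: [0.5084, -0.3561, 0.1451]
wrist_force: [-0.4, 0.3, -1.9]
clk 12.28 tcp [ 0.5084 -0.3561  0.1451] yawY 1.572 F [-0.4  0.3 -1.9] gap 0.0234 -> travel [-0.07  -0.028  2.778] turn 0.0012773149755413993 j [-0.74  0.44  0.02  1.15  0.   -0.74]
```

View pics/sw3.png

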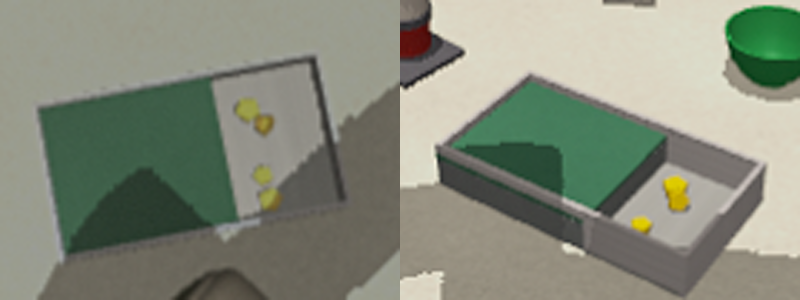

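```bash
python3 -m crank '{"travel": [[0,0,0.2],[0,0,0.7],[0,0,1.3],[0,0,1.9],[0,0,2.3]], "turn": [0,0,0,0,0]}'| egrep 'pos|force'
python3 -m crank '{"travel": [[0,0,0.2],[0,0,0.3],[0,0,0.4],[0,0,0.4],[0,0,0.4]], "turn": [0,0,0,0,0]}'| egrep 'pos|force'
python3 -m crank '{"travel": [[0,0,0.05],[0,0,0.05]], "turn": [0,0]}'| egrep 'pos|force'
```

```text
tcp_pos: [0.5085, -0.3543, 0.0523]
wrist_force: [-0.3, 0.2, -2.6]
tcp_pos: [0.51, -0.3565, 0.0398]
wrist_force: [0.6, 0.6, -1.6]
tcp_pos: [0.5099, -0.3565, 0.0376]
wrist_force: [-0.8, 0.4, -1.6]
```

```bash
python3 -m crank '{"travel": [[0,0,0.05],[0,0,0.1],[0,0,0.13],[0,0,0.13]], "turn": [0,0,0,0]}'| egrep 'pos|force'
python3 -m crank '{"travel": [[0,0,0.03],[0,0,0.03]], "turn": [0,0]}'| egrep 'pos|force'
python3 -m crank '{"travel": [[0,0,0.015],[0,0,0.015]], "turn": [0,0]}'| egrep 'pos|force'
```

```text
tcp_pos: [0.5092, -0.3559, 0.0313]
wrist_force: [-0.1, -0.4, -2.6]
tcp_pos: [0.5095, -0.3562, 0.0308]
wrist_force: [-1.7, 1.1, 1.5]
tcp_pos: [0.5095, -0.3561, 0.0308]
wrist_force: [-2.0, 2.0, 5.1]
```

```bash
python3 -m crank '{"travel": [[0,0,0],[0,0,0],[0,0,0],[0,0,0],[0,0,0]], "turn": [0,0,0,0,0]}' 60 | egrep 'pos|force|gap'
python3 -m crank '{"travel": [[0,0,-0.1],[0,0,-0.5],[0,0,-1.1],[0,0,-1.9],[0,0,-2.8]], "turn": [0,0,0,0,0]}'| egrep 'pos|force|gap'
python3 -m crank '{"travel": [[0,0,-0.9],[0,0,-1.8],[0,0,-2.5],[0,0,-2.7],[0,0,-2.7]], "turn": [0,0,0,0,0]}' | egrep 'pos|force|gap'
python3 - <<'E'
from h import *
im=read_camera("side")["image"][:,:,::-1];cv2.imwrite("pics/s4.png",im)
im2=read_camera("top")["image"][:,:,::-1];cv2.imwrite("pics/t4.png",im2)
a=cv2.resize(im[265:365,375:475],(400,400),interpolation=cv2.INTER_CUBIC)
b=cv2.resize(cv2.imread("pics/side0.png")[145:220,215:275],(320,400),interpolation=cv2.INTER_CUBIC)
cv2.imwrite("pics/pl.png",np.hstack([a,b]))
go(.4841,.3065,.26,None)
E
```

```text
tcp_pos: [0.5095, -0.3562, 0.0297]
wrist_force: [0.0, -1.3, -0.4]
finger_gap: 0.0598
tcp_pos: [0.5085, -0.3552, 0.1417]
wrist_force: [0.7, -0.8, -0.1]
finger_gap: 0.0601
tcp_pos: [0.5107, -0.3571, 0.2535]
wrist_force: [-0.6, -0.1, -0.1]
finger_gap: 0.06
clk 15.4 tcp [ 0.5093 -0.3559  0.2491] yawY 1.572 F [ 0.5  0.5 -0.3] gap 0.0602 -> travel [ 0.609 16.562 -0.264] turn None j [-0.74  0.4   0.22  1.39  0.   -0.74]
```

View pics/pl.png

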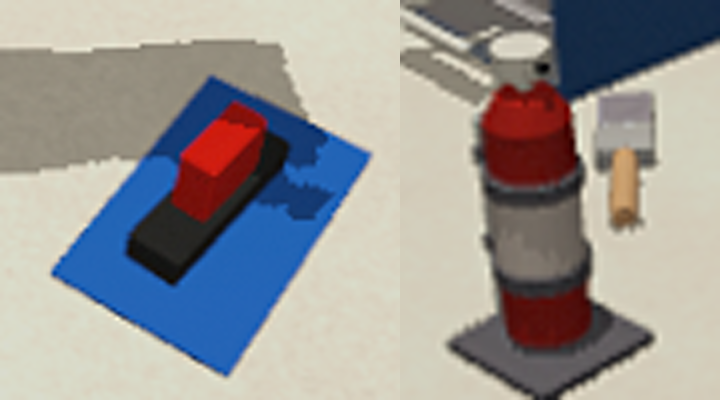

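```bash
python3 -m crank '{"travel": [[0.01,0.3,-0.1],[0.04,1,-0.2],[0.07,1.9,-0.3],[0.11,2.8,-0.3],[0.14,3.7,-0.3]], "turn": [0,0,0,0,0]}' 0 20 | egrep 'pos|force|gap'
python3 -m crank '{"travel": [[0.03,0.9,0],[0.06,1.8,0],[0.1,2.7,0],[0.13,3.6,0],[0.16,4.5,0]], "turn": [0,0,0,0,0]}' | egrep 'pos|force|gap'
python3 -m crank '{"travel": [[0.03,0.9,0],[0.06,1.8,0],[0.1,2.7,0],[0.13,3.6,0],[0.16,4.5,0]], "turn": [0,0,0,0,0]}' | egrep 'pos|force|gap'
python3 -m crank '{"travel": [[0.03,0.9,0],[0.06,1.8,0],[0.1,2.5,0],[0.13,3.1,0],[0.14,3.5,0]], "turn": [0,0,0,0,0]}' | egrep 'pos|force|gap'
python3 -m crank '{"travel": [[0,0.2,0],[0,0.3,0],[0,0.3,0],[0,0.3,0]], "turn": [0,0,0,0]}' | egrep 'pos|force|gap'
python3 -c "
from h import *
go(.4841,.3065,.21,None)"
```

```text
tcp_pos: [0.5023, -0.2056, 0.26]
wrist_force: [0.6, 0.1, 0.0]
finger_gap: 0.0003
tcp_pos: [0.4951, -0.0256, 0.2602]
wrist_force: [0.6, 0.3, 0.4]
finger_gap: 0.0001
tcp_pos: [0.4882, 0.154, 0.2602]
wrist_force: [1.3, -0.1, -0.8]
finger_gap: -0.0004
tcp_pos: [0.4823, 0.2943, 0.2598]
wrist_force: [-0.1, 0.3, -0.7]
finger_gap: -0.0
tcp_pos: [0.4843, 0.3032, 0.2614]
wrist_force: [0.3, 0.1, 0.5]
finger_gap: 0.0
clk 17.4 tcp [0.4843 0.3032 0.2614] yawY 1.572 F [0.3 0.1 0.5] gap 0.0 -> travel [0.003 0.085 1.284] turn None j [ 0.42  0.3   0.1   1.37 -0.    0.42]
```

```bash
python3 -m crank '{"travel": [[0,0.08,0.2],[0,0.08,0.6],[0,0.08,1],[0,0.08,1.15],[0,0.08,1.15]], "turn": [0,0,0,0,0]}' | egrep 'pos|force'
for i in 1; do python3 -m crank '{"travel": [[0,0,0.02],[0,0,0.05],[0,0,0.07],[0,0,0.07]], "turn": [0,0,0,0]}' | egrep 'pos|force'; done
python3 -m crank '{"travel": [[0,0,0.04],[0,0,0.05],[0,0,0.05]], "turn": [0,0,0]}' | egrep 'pos|force'
python3 -m crank '{"travel": [[0,0,0.04],[0,0,0.05],[0,0,0.05]], "turn": [0,0,0]}' | egrep 'pos|force'
python3 -m crank '{"travel": [[0,0,0.04],[0,0,0.05],[0,0,0.05]], "turn": [0,0,0]}' | egrep 'pos|force'
```

```text
tcp_pos: [0.4837, 0.3058, 0.2139]
wrist_force: [-0.5, 0.1, 0.9]
tcp_pos: [0.485, 0.3072, 0.2137]
wrist_force: [0.4, 0.2, 0.1]
tcp_pos: [0.4846, 0.3071, 0.2111]
wrist_force: [-0.3, -0.5, -0.3]
tcp_pos: [0.4845, 0.307, 0.2089]
wrist_force: [-0.6, -0.5, 0.3]
tcp_pos: [0.4845, 0.307, 0.2069]
wrist_force: [0.1, -0.2, -0.2]
```

```bash
python3 -m crank '{"travel": [[0,0,0.025],[0,0,0.05],[0,0,0.05]], "turn": [0,0,0]}' | egrep 'pos|force'
python3 -m crank '{"travel": [[0,0,0.025],[0,0,0.05],[0,0,0.05]], "turn": [0,0,0]}' | egrep 'pos|force'
python3 -m crank '{"travel": [[0,0,0.025],[0,0,0.05],[0,0,0.05]], "turn": [0,0,0]}' | egrep 'pos|force'
python3 -m crank '{"travel": [[0,0,0.025],[0,0,0.05],[0,0,0.05]], "turn": [0,0,0]}' | egrep 'pos|force'
```

```text
tcp_pos: [0.4845, 0.307, 0.2049]
wrist_force: [-0.1, -0.6, 0.0]
tcp_pos: [0.4847, 0.3071, 0.2034]
wrist_force: [-0.3, -0.4, 3.4]
tcp_pos: [0.4847, 0.3071, 0.2014]
wrist_force: [-0.6, -0.6, 4.7]
tcp_pos: [0.4847, 0.3071, 0.1995]
wrist_force: [-1.7, -1.5, 6.2]
```

```bash
python3 -m crank '{"travel": [[0,0,0.025],[0,0,0.05],[0,0,0.05]], "turn": [0,0,0]}' | egrep 'pos|force'
python3 -m crank '{"travel": [[0,0,0.025],[0,0,0.025]], "turn": [0,0]}' | egrep 'pos|force'
python3 -m crank '{"travel": [[0,0,0.02],[0,0,0.02]], "turn": [0,0]}' | egrep 'pos|force'
```

```text
tcp_pos: [0.4847, 0.3071, 0.1978]
wrist_force: [-2.6, -0.8, 7.4]
tcp_pos: [0.4847, 0.3071, 0.197]
wrist_force: [-2.4, -0.4, 8.1]
tcp_pos: [0.4847, 0.3071, 0.1963]
wrist_force: [-2.9, -1.9, 9.1]
```

```bash
python3 -m crank '{"travel": [[0,0,0.02],[0,0,0.02]], "turn": [0,0]}' | egrep 'pos|force'
python3 -m crank '{"travel": [[0,0,0.02],[0,0,0.02]], "turn": [0,0]}' | egrep 'pos|force'
python3 -m crank '{"travel": [[0,0,0.015],[0,0,0.015]], "turn": [0,0]}' | egrep 'pos|force'
```

```text
tcp_pos: [0.4847, 0.3071, 0.1958]
wrist_force: [-2.4, -1.5, 10.0]
tcp_pos: [0.4848, 0.3071, 0.1957]
wrist_force: [-3.1, -1.8, 13.6]
tcp_pos: [0.4848, 0.3071, 0.1957]
wrist_force: [-4.8, -3.0, 16.0]
```

```bash
python3 -m crank '{"travel": [[0,0,-0.05],[0,0,-0.12],[0,0,-0.2],[0,0,-0.28],[0,0,-0.4]], "turn": [0,0,0,0,0]}' | egrep 'pos|force'
python3 -m crank '{"travel": [[0,0,-0.3],[0,0,-0.8],[0,0,-1.3],[0,0,-1.5],[0,0,-1.5]], "turn": [0,0,0,0,0]}' | egrep 'pos|force'
python3 -m crank '{"travel": [[0,-0.5,0],[0,-1.3,0],[0,-2,0],[0,-2.4,0],[0,-2.4,0]], "turn": [0,0,0,0,0]}' | egrep 'clock|pos|force'
python3 - <<'E'
from h import *
a=read_camera("side")["image"][:,:,::-1];b=read_camera("top")["image"][:,:,::-1]
cv2.imwrite("pics/se.png",a);cv2.imwrite("pics/te.png",b)
z=cv2.imread("pics/side0.png")
r=lambda i,x,y,w,h,W,H:cv2.resize(i[y:y+h,x:x+w],(W,H),interpolation=cv2.INTER_CUBIC)
cv2.imwrite("pics/end.png",np.vstack([np.hstack([r(a,210,140,64,48,400,300),r(z,210,140,64,48,400,300)]),np.hstack([r(a,200,140,280,210,400,300),r(b,130,60,350,262,400,300)])]))
E
```

```text
tcp_pos: [0.4844, 0.307, 0.2087]
wrist_force: [-0.8, 0.8, 0.8]
tcp_pos: [0.4857, 0.3075, 0.2709]
wrist_force: [0.1, 0.3, -0.1]
clock: 22.23
tcp_pos: [0.4842, 0.2083, 0.2677]
wrist_force: [-0.5, 0.4, 0.4]
```

View pics/end.png

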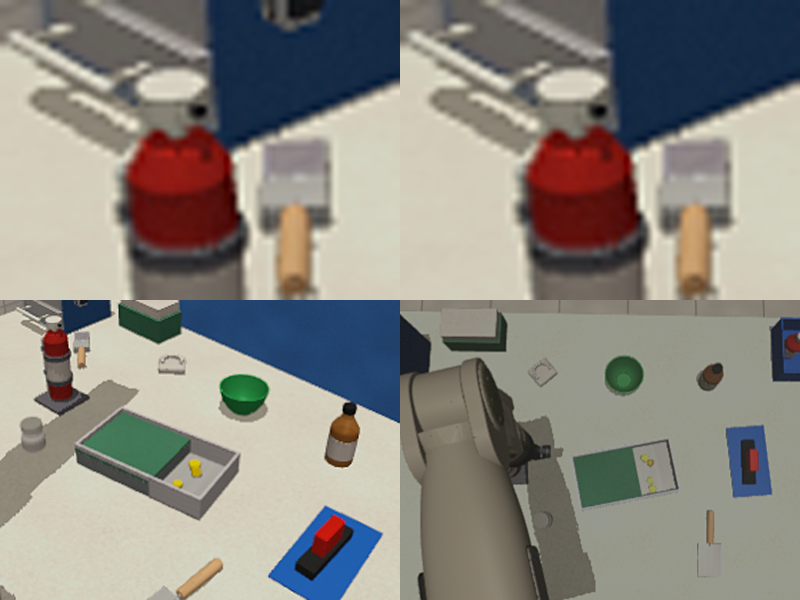

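The final picture shows the cap back up, matching the first picture at (173,85) and (573,85) in the crops. It also shows the slab bare, all four chips in the tray, and the scraper upright on its mat. The bystanders look unmoved.

```bash
python3 -m crank '{"travel": [[0,0,0],[0,0,0],[0,0,0]], "turn": [0,0,0]}' | egrep 'clock|force'; python3 -c "
from workcell import *
print(hand_in())"
```

```text
clock: 22.58
wrist_force: [0.6, -0.2, -0.3]
the job is handed in; nothing more can be done
None
```

The job is done and handed in at about 22.6 s of the 72 s allowed. `hand_in()` reports no verdict, so the result below rests on my own checks.

- **Sweep:** I gripped the scraper by its handle and swept the slab once. The top view taken before I set the scraper down shows all four chips in the tray and the slab bare.
- **Scraper:** It is back upright on its mat, well inside the edges.
- **Cap:** I pressed it only after the sweep, in steps of about 2 mm or less. It moved about 8 mm, from first touch at a TCP height of about 0.2036 m to a stop at 0.1957 m. The force reached about 10 N as it bottomed and peaked at 16 N. In the last picture it is up again, as it was at the start.
- **Bystanders:** By eye, nothing else had moved in the last pictures. In the last top view the arm covers the spray can and the hand spatula, so I checked those in the side view only.
- **Disagreements:** My first fit of the slab was up to 2.4 pixels out because I had matched the wrong edges, and I corrected it before moving anything. In the side view the slab still sat up to about 1 pixel off the model. My camera estimate of the cap's height (0.201 m) was about 3 mm below where it was actually touched.

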